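# Close the wooden steady over the rod in the lathe and hold it shut

## Task

Make the lathe safe and close the steady on the thin rod: on the control box press the big mushroom-headed stop button fully in and let it come up, then press the square spindle-lock button fully in, without pressing the small round start button between them. Then pick up the loose wooden cap and fit it over the rod onto the two dowels of the lower half until the two halves meet flush, and finish while still holding it, pressing it down firmly, ready for the clamps. Do not disturb the other things on the bench.

Things in the scene. Friction and masses are not known exactly. Their poses are not given: they have to be found in the camera images.
- stop (a joint): travel of the stop button: 0 = up, 0.006 m = fully in; a spring pushes it back up (1.5 N to start it, 5 N fully in)
- stop_top (a point): centre of the top of the stop button: round mushroom head of 40 mm diameter, biggest and tallest of three in a row on top of the grey lathe control box (100 x 190 x 50 mm, fixed to the bench, row along its long side, 60 mm apart). Top 80 mm above the bench, 30 mm above the box; pressed straight down
- lock (a joint): travel of the spindle-lock button: 0 = up, 0.006 m = fully in; same spring as the stop button
- lock_top (a point): centre of the top of the spindle-lock button: a square key of 26 x 26 mm at the other end of the row from the stop button. Top 68 mm above the bench, 18 mm above the box, 10 mm above its 34 mm square steel collar; pressed straight down
- start (a joint): travel of the start button (0 to 0.006 m, same spring): a small round button of 22 mm diameter in the middle of the row, top 68 mm above the bench; not to be pressed
- start_top (a point): centre of the top of the start button
- cap_center (a point): centre (34.5 mm above the underside) of the loose wooden cap of the steady, lying right way up on the bench, about 0.16 kg, 69 mm high: a block 104 (own x) x 50 (own y) x 26 mm with two upright through holes of 12 mm diameter at own x = -34 and +34 mm, and on its middle a rib to grip. Own z is up; a half turn about z makes no difference
- cap_rib (a point): grip point in the middle of the cap's rib (44 mm in own x, 28 mm in own y, 43 mm high), 49 mm above the cap's underside, 23 mm above the block's top, 20 mm below the rib's top; gripped across own y (28 mm) or own x (44 mm)
- cap_face (a point): centre of the cap's flat underside, which meets the lower half; a groove 16 mm wide and 8 mm deep runs in it along own y, to clear the rod; axes as cap_center
- steady_face (a point): centre of the flat top face of the steady's lower half, a wooden block 104 (own x) x 50 mm (own y) fixed on the lathe bed, face 215 mm above the bench. Two upright steel dowels, 10 mm diameter, at own x = -34 and +34 mm, stand 23 mm above the face, their top 6 mm tapered. The fixed rod (12 mm) runs along own y through this point. With the cap seated, cap_face is here
- lathe: wood lathe standing on the bench, fixed; origin on the bench under the rod's axis. Own y runs along the bed towards the headstock, 1080 mm long, 132 mm wide, top 110 mm high. Headstock at own y 500 to 700 mm, 335 mm high, chuck and tool rest (210 mm high) from own y 260 mm on; tailstock at own y -410 to -230 mm, 260 mm high; rod from the chuck to own y -180 mm, axis 215 mm high
- chuck_key: T-shaped steel chuck key lying on the bench, 106 x 80 x 12 mm; a bystander; origin at the centre of its underside
- pencil: carpenter's pencil lying on the bench, 180 mm long; a bystander; origin at the centre of its underside
- offcut: plain wooden offcut without holes, 85 x 40 x 30 mm; a bystander; origin at the centre of its underside
- spray_can: upright aluminium spray can, 64 mm diameter, 190 mm tall; a bystander; origin at the centre of its underside
- tin: empty open steel tin, 90 mm diameter, 115 mm tall; a bystander; origin at the centre of its underside
- sanding_block: cork sanding block, 105 x 60 x 22 mm; a bystander; origin at the centre of its underside

How it is judged:
By the outcome, as a careful person would: the job done as asked, in the order asked, and still so for the second after the job is handed in, while the arm keeps its last pose, push and grip.
It also fails if it takes over 66 s, if anything falls off the work surface, if the arm or the gripper's body presses on something with over 40 N, if the wrist force passes 120 N, or if a joint passes its speed limit or range.

## Robot

A 6-joint arm with a two-finger parallel gripper is mounted at the origin on the work surface. World frame = base frame: x ahead of the robot, y to its left, z up, the work surface at z = 0. Lengths are in mm, angles in degrees, forces in N, time in s.
With the tool pointing down it reaches from about 350 to 850 mm from the base axis. Payload 8.1 kg.
Tool frame: the origin (TCP) lies between the finger pads; the fingertips stand 8 mm ahead of it and the grasp point (between the pads) lies 11 mm behind it (r.tip_extent is the distance from the TCP to the fingertips, in mm); z points along the fingers, y is the direction in which the jaws open and shut (so a half turn about z gives the same grasp; the last joint's range is limited). The gripper opens to 85 mm and grips with 20 to 120 N. Pads are 22 mm wide; open, the fingers measure 114 mm over their backs; the gripper's body (76 mm by 85 mm) begins 54 mm behind the grasp point. The pads swing forward as they close: fully open they stand 13 mm farther back than shut.
Start: joints at [58.934, 7.471, 85.268, -0, 87.261, -4.893], TCP at [264.627, 538.496, 239.292] pointing down, gripper open.
Joint ranges: [-169.43, 169.43], [-51.17, 129.36], [1.28, 143.12], [-76.62, 256.62], [0, 156.53], [-152.29, 152.29]. Speed limits (degrees/s): [136.94, 136.94, 159.86, 180, 180, 180].

## Interface

Orientations are given as [roll, pitch, yaw] about the fixed x, y, z axes, in that order (R = Rz(yaw) Ry(pitch) Rx(roll)).
In Python, from bench import sensors, viewer, hand_in, r gives the robot as it stands. The module is installed in compiled form; this text tells all that it offers.
- The arm moves only by the tool move_arm, never from a script. Its argument "rows" is a list that holds one entry, the list of rows, each a list of 6 numbers: the shift along the tool's x, y, z in m, then the turn, a rotation vector about the tool's x, y, z in degrees. In form: [[[tx, ty, tz, rx, ry, rz], ...]]. A call has 1 to 20 rows; each row is the pose to reach, as a shift and turn from the pose commanded when the call began, along the tool's axes at that moment; what a row does not reach only later rows make up. A row lasts 1/10 s, in which the tool goes at most 50 mm and 8.59 degrees, less where a joint would pass 70% of its speed; a pose out of reach is approached as far as the arm can. A call with a gripper value outside its range is refused whole. "grip" is the opening, from 0 (shut) to 1 (fully open), set as the call begins (left out, the last holds). The fingers move at their own pace and stop on an object; "newtons" is the grip in N (left out, the last holds). Time passes only in rows, so rows that repeat a pose let the fingers close. It gives the time, the measured TCP pose, the force and the opening at its end, in the units of the state.
- sensors.sense(): the state, without advancing time (a new reading comes with each control period).
- viewer.snapshot(name): name is "side" or "top" or "wrist"; returns a dict with "color" (420x560x3 uint8, red, green, blue), "camera_matrix" (3x3 intrinsics, pixels), "R" (3x3) and "t" (3): a world point X has camera coordinates R X + t. Camera axes: x right, y down, z forward; pixel columns grow to the right and rows downward; lengths in mm; the calibration is good to about 2 mm. A picture is of the moment at which its call begins. There is no depth.
- hand_in(): hands the job in, once; it reports no verdict.
The state is a dict: "time": time; "joint_pos": joint angles; "qd": joint speeds; "joint_efforts": joint torques, N m; "tool_pos": TCP position; "tcp_rot": TCP orientation; "ft_force": force on the tool from outside, world axes, zero at the start; "wrist_torque": the same for the moment, N m; "finger_gap": finger opening in mm.
Only numpy, scipy, OpenCV 4.12 (cv2) and the standard library are available. Lean on these libraries where they do the work, as an engineer would, in place of code of your own. Each camera call takes 0.05 s, during which the arm holds its last target.

## Working session

There is one attempt and no reset: what is moved stays moved. The work goes in short steps, Python scripts to look and compute and a tool call to move; the robot and the scene stay as the last step left them, time stands still between calls to the robot, and variables do not carry over. Pictures are saved under pics/ and viewed, and the job is handed in when it is done.

Besides the shell and the picture viewer there is one more tool, called after "Request:" as name([rows], argument=value, ...), one row to a line, values as JSON. move_arm: Moves the arm, as the interface text tells. Its arguments: {"type":"object","properties":{"rows":{"type":"array","items":{"type":"array","items":{"type":"array","items":{"type":"number"}}}},"grip":{"type":"number"},"newtons":{"type":"number"}},"required":["rows"]}

```bash
mkdir -p pics; ls
python3 - <<'E'
from bench import sensors, viewer, r
import cv2
s=sensors.sense()
for k,v in s.items(): print(k,v)
for n in ["side","top","wrist"]:
    p=viewer.snapshot(n); cv2.imwrite(f"pics/a_{n}.png",p["color"][:,:,::-1])
    print(n,p["camera_matrix"].tolist(),p["R"].tolist(),p["t"].tolist())
E
```

```text
pics
time 0.0
joint_pos [ 5.89360728e+01  7.51523772e+00  8.53298217e+01  1.91938748e-03
  8.72623761e+01 -4.89375248e+00]
qd [ 0.0230633  -0.00601477  0.0920879   0.03250267  0.10205224 -0.10342827]
joint_efforts [-2.52841583e-04 -5.69410586e+01 -5.00544333e+01 -4.31786812e-04
  1.51517481e-02 -2.81658413e-05]
tool_pos [264.31793218 538.03828434 238.23788011]
tcp_rot [-1.79893120e+02 -1.10751638e-02  1.53829721e+02]
ft_force [0.24945988 1.00074359 0.82569309]
wrist_torque [-0.02149677  0.00241948  0.02386265]
finger_gap 85.77190051203273
side [[480.2912869327749, 0.0, 281.79279215601633], [0.0, 480.2912869327749, 209.04069196268202], [0.0, 0.0, 1.0]] [[0.8344898226857661, -0.5509233942641837, -0.010495212542364915], [-0.3983206932790684, -0.5899610035260475, -0.7023436762897642], [0.38074579595782937, 0.5902791102275005, -0.7117606415709349]] [-442.12386466578397, 299.25944953015374, 1243.4817400420002]
top [[387.5163658204626, 0.0, 277.39273647050965], [0.0, 387.5163658204626, 214.42774528855773], [0.0, 0.0, 1.0]] [[-0.004706204815332964, -0.9999861869844643, 0.0023404009289217055], [-0.9888680929853437, 0.004305781588474154, -0.14873249450083853], [0.14872036280135192, -0.0030143133852202635, -0.9888746976250579]] [-18.698893158960896, 551.8000861672482, 1416.0408503691833]
wrist [[360.051237144012, 0.0, 283.77644107664963], [0.0, 360.051237144012, 210.41244804103212], [0.0, 0.0, 1.0]] [[0.44131247764749565, 0.8973524326762714, -0.0013815363219499856], [0.8571129555885965, -0.4210660794839074, 0.2967502958216468], [0.26570788177020954, -0.1321437409718377, -0.9549541105661351]] [-599.3810033299329, -38.77727261253406, 379.00851408289185]
```

View pics/a_side.png

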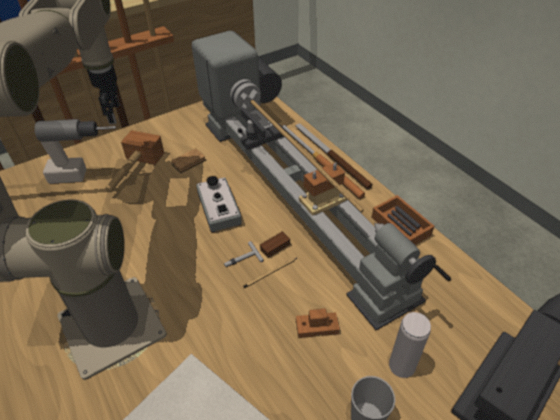

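View pics/a_top.png

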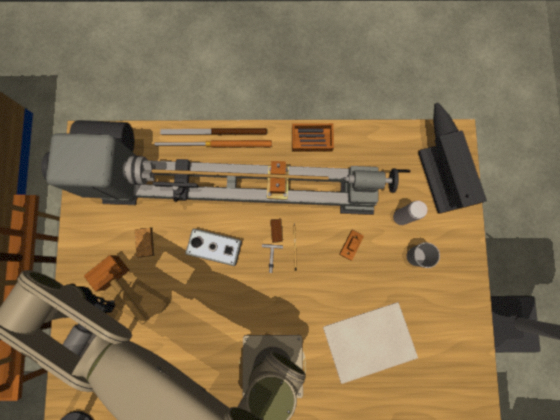

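View pics/a_wrist.png

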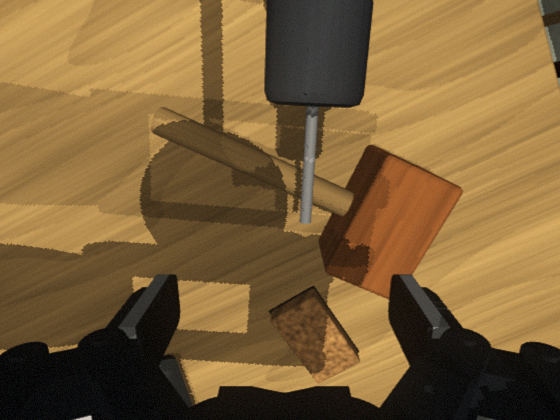

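Stop (~(196,241)), start (~(213,246)) and lock (~(231,250)) are on the box in the top view. The cap is at ~(351,244) and the steady at ~(278,180). I'll zoom in on each.

```bash
cat > h.py <<'E'
import numpy as np, cv2
def ray(p,uv):
    K=np.array(p["camera_matrix"]);R=np.array(p["R"]);t=np.array(p["t"])
    d=R.T@np.linalg.inv(K)@np.array([uv[0],uv[1],1.]);return -R.T@t,d
def onz(p,uv,z):
    c,d=ray(p,uv);return c+d*(z-c[2])/d[2]
def proj(p,X):
    K=np.array(p["camera_matrix"]);x=K@(np.array(p["R"])@np.array(X,float)+np.array(p["t"]));return x[:2]/x[2]
def tri(rs):
    A=0;b=0
    for c,d in rs:
        d=d/np.linalg.norm(d);M=np.eye(3)-np.outer(d,d);A=A+M;b=b+M@c
    return np.linalg.solve(A,b)
def crop(p,x0,y0,x1,y1,f,name):
    i=cv2.resize(p["color"][y0:y1,x0:x1,::-1],None,fx=f,fy=f,interpolation=cv2.INTER_CUBIC);cv2.imwrite("pics/"+name,i)
E
python3 - <<'E'
import cv2,numpy as np
t=cv2.imread("pics/a_top.png");s=cv2.imread("pics/a_side.png")
def c(i,x0,y0,x1,y1,w=400,h=300): return cv2.resize(i[y0:y1,x0:x1],(w,h),interpolation=cv2.INTER_CUBIC)
o=np.vstack([np.hstack([c(t,180,220,260,280),c(t,320,220,400,280)]),np.hstack([c(t,240,150,320,210),c(s,180,165,260,225)])])
cv2.imwrite("pics/b1.png",o)
o=np.vstack([np.hstack([c(s,285,150,365,210),c(s,280,295,360,355)])])
cv2.imwrite("pics/b2.png",o)
E
```

```text
(no output)
```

View pics/b1.png

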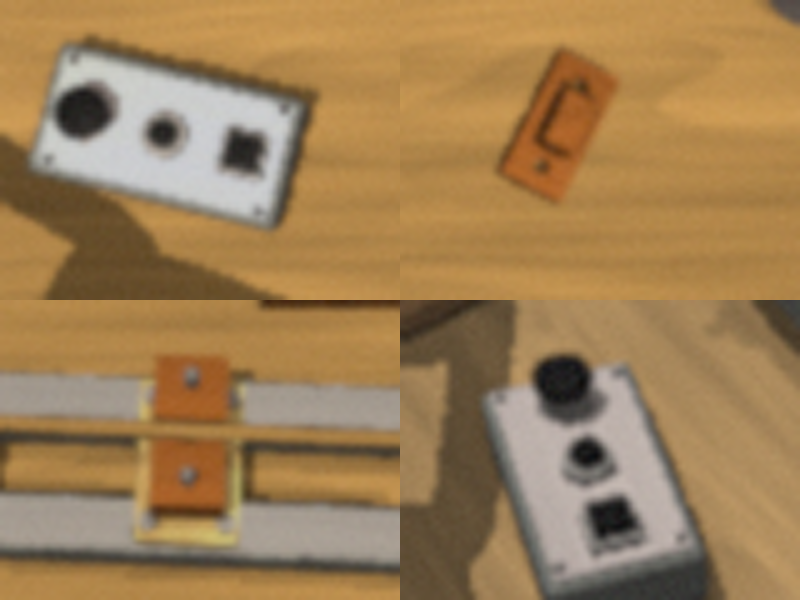

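View pics/b2.png

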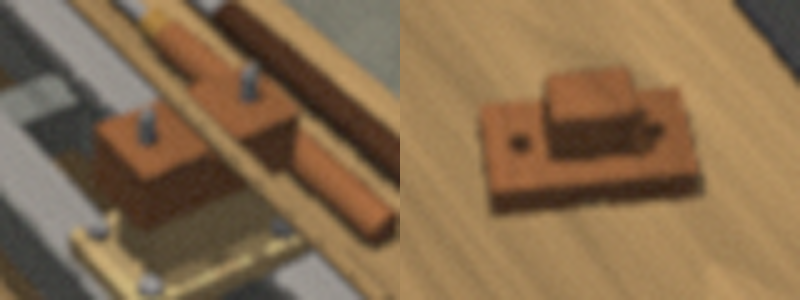

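Run:
```python
from bench import viewer
from h import *
T=viewer.snapshot("top");S=viewer.snapshot("side")
def blobs(p,x0,y0,x1,y1,f):
    c=p["color"][y0:y1,x0:x1].astype(np.uint8);m=f(c).astype(np.uint8)
    n,l,st,ce=cv2.connectedComponentsWithStats(m)
    return [(st[i,4],ce[i]+[x0,y0]) for i in range(1,n) if st[i,4]>6]
dark=lambda c:c.max(2)<75
print("top dark",blobs(T,190,232,238,260,dark));print("side dark",blobs(S,200,170,240,220,dark))
for nm,uv,us,z in [("stop",(197,241.8),(212.6,181),80),("start",(212.6,246.4),(217.5,195.5),68),("lock",(228.4,250.2),(222,208.7),68)]:
    print(nm,onz(T,uv,z),onz(S,us,z))
q=lambda u,v:(320+(u-400)/5,220+v/5)
cs=[onz(T,q(*a),26) for a in [(566,47),(617,82),(560,202),(500,172)]]
print("cap",np.round(cs,1),np.mean(cs,0), [np.linalg.norm(cs[i]-cs[i-1]) for i in range(4)])
d1=onz(T,(240+192/5,150+70/5),236);d2=onz(T,(240+187/5,150+170/5),236);print("dow",d1,d2,d1-d2)
d1=onz(S,(285+249/5,150+68/5),238);d2=onz(S,(285+150/5,150+110/5),238);print("dow side",d1,d2,(d1+d2)/2)
h1=onz(S,(280+(520-400)/5,295+143/5),26);h2=onz(S,(280+(655-400)/5,295+130/5),26);print("holes",h1,h2,h1-h2,(h1+h2)/2)
```

```text
top dark [(np.int32(72), array([196.11111111, 241.94444444])), (np.int32(19), array([212.        , 246.21052632])), (np.int32(36), array([228.11111111, 249.83333333]))]
side dark [(np.int32(108), array([212.44444444, 181.80555556])), (np.int32(26), array([217.23076923, 195.30769231])), (np.int32(53), array([221.86792453, 208.20754717])), (np.int32(18), array([235.61111111, 218.44444444]))]
stop [446.96920867 270.364629    80.        ] [443.22691916 262.19926506  80.        ]
start [430.89425073 215.56027062  68.        ] [429.73337632 206.92441195  68.        ]
lock [416.81765797 157.80293609  68.        ] [413.88532751 148.59068978  68.        ]
cap [[ 495.5 -307.6   26. ]
 [ 468.8 -345.1   26. ]
 [ 379.1 -299.1   26. ]
 [ 401.7 -254.9   26. ]] [ 436.28241662 -301.68615613   26.        ] [np.float64(107.61547259072064), np.float64(46.0995442431051), np.float64(100.79943997853229), np.float64(49.6099442024267)]
dow [691.58650053 -24.74326678 236.        ] [623.7024693  -21.10602912 236.        ] [67.88403123 -3.63723766  0.        ]
dow side [688.01635365 -29.10544064 238.        ] [622.31868746 -26.94993904 238.        ] [655.16752055 -28.02768984 238.        ]
holes [ 407.15951347 -287.83923703   26.        ] [ 468.19197042 -319.69464117   26.        ] [-61.03245695  31.85540413   0.        ] [ 437.67574194 -303.7669391    26.        ]
```

Run:
```python
from bench import viewer,sensors,r
from h import *
from scipy.spatial.transform import Rotation as Ro
W=viewer.snapshot("wrist");s=sensors.sense()
Rt=Ro.from_euler("xyz",s["tcp_rot"],degrees=True).as_matrix()
c=-W["R"].T@W["t"];print("cam in tool",Rt.T@(c-s["tool_pos"]));print("cam R in tool",(W["R"]@Rt).round(4).tolist());print(s["tcp_rot"],r.tip_extent,s["ft_force"])
d=np.array([430,209,240])-np.array(s["tool_pos"]);print(Rt.T@d)
```

```text
cam in tool [  75.23301512    0.14059399 -134.14212996]
cam R in tool [[-0.0003, 1.0, -0.0001], [-0.9549, -0.0003, -0.2969], [-0.2969, 0.0, 0.9549]]
[-1.79960288e+02 -6.33273750e-03  1.53827728e+02] 8.0 [-0.50056071  0.27740142  0.06660208]
[-293.77864839 -222.58234931   -0.97210765]
```

Request:
move_arm([
  [[-0.03,-0.02,0,0,0,8],[-0.07,-0.05,0.01,0,0,16],[-0.11,-0.08,0.015,0,0,24],[-0.15,-0.11,0.02,0,0,32],[-0.19,-0.14,0.025,0,0,40],[-0.22,-0.165,0.03,0,0,48],[-0.245,-0.185,0.035,0,0,56],[-0.265,-0.2,0.04,0,0,64],[-0.28,-0.212,0.04,0,0,71],[-0.29,-0.22,0.04,0,0,76],[-0.294,-0.222,0.04,0,0,78],[-0.294,-0.222,0.04,0,0,78]],
], grip=0, newtons=60)

```text
time: 1.5
tool_pos: [430.8, 209.4, 199.4]
tcp_rot: [180.0, -0.0, 75.8]
ft_force: [0.1, 0.5, -0.0]
finger_gap: -0.1
```

Run:
```python
from bench import viewer,sensors
from h import *
W=viewer.snapshot("wrist");cv2.imwrite("pics/c_w.png",W["color"][:,:,::-1]);s=sensors.sense();print(s["time"],s["tool_pos"],s["tcp_rot"],s["finger_gap"])
np.savez("c_w.npz",**W)
```

```text
1.55 [430.54469832 209.83389848 199.35063512] [-1.79995415e+02 -1.74507006e-02  7.59164066e+01] -0.2544717613974215
```

View pics/c_w.png

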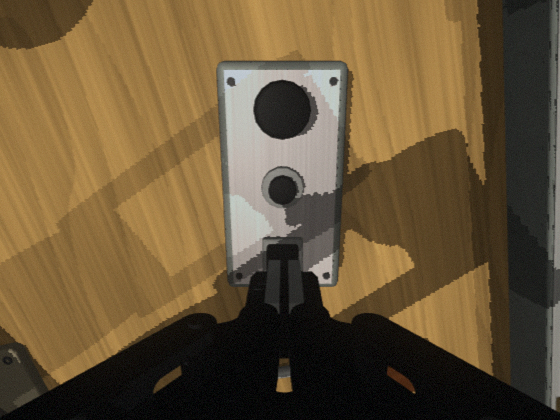

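The stop head is at about (282,109), the start at (282,189), and the lock collar is partly hidden behind the shut fingertips at about (283,250).

Run:
```python
from h import *
W=dict(np.load("c_w.npz"))
g=W["color"].max(2)
m=(g<60).astype(np.uint8);m[232:]=0
n,l,st,ce=cv2.connectedComponentsWithStats(m)
for i in range(1,n):
    if st[i,4]>150 and 220<ce[i][0]<350: print(st[i],ce[i])
a=onz(W,(282,109),80);b=onz(W,(282,190),68);print(a,b,a-b, "diam",np.linalg.norm(onz(W,(254,109),80)-onz(W,(311,109),80)))
u=(a-b)/np.linalg.norm((a-b)[:2]);print("lock",b-60*u*[1,1,0], "collar L R", onz(W,(263,239),58),onz(W,(302,239),58))
```

```text
[ 254   80   57   59 2598] [282.11855273 109.13702848]
[334 130  12 102 375] [339.18666667 196.20266667]
[269 175  29  32 671] [282.74366617 189.95230999]
[447.20865636 276.53959373  80.        ] [432.47132698 218.87776982  68.        ] [14.73732939 57.66182391 12.        ] diam 38.66439840970528
lock [417.61398309 160.74637269  68.        ] collar L R [406.45916194 180.16792199  58.        ] [437.52399768 172.29419051  58.        ]
```

Request:
move_arm([
  [[0.035,0,0.01,0,0,0],[0.06,0,0.04,0,0,0],[0.0685,0,0.08,0,0,0],[0.0685,0,0.1,0,0,0],[0.0685,0,0.106,0,0,0],[0.0685,0,0.112,0,0,0],[0.0685,0,0.116,0,0,0],[0.0685,0,0.117,0,0,0],[0.0685,0,0.117,0,0,0]],
])

```text
time: 2.45
tool_pos: [448.0, 276.5, 83.7]
tcp_rot: [179.9, -0.1, 75.8]
ft_force: [-1.7, 1.3, 3.9]
finger_gap: -0.0
```

Request:
move_arm([
  [[0,0,0.001,0,0,0],[0,0,0.002,0,0,0],[0,0,0.003,0,0,0],[0,0,0.003,0,0,0]],
])

```text
time: 2.85
tool_pos: [448.3, 276.6, 81.8]
tcp_rot: [179.9, -0.1, 75.8]
ft_force: [-8.0, -1.6, 19.0]
finger_gap: 0.4
```

Request:
move_arm([
  [[0,0,-0.004,0,0,0],[0,0,-0.01,0,0,0],[0,0,-0.03,0,0,0],[-0.02,0,-0.05,0,0,0],[-0.06,-0.001,-0.05,0,0,0],[-0.1,-0.001,-0.05,0,0,0],[-0.12,-0.001,-0.045,0,0,0],[-0.12,-0.001,-0.02,0,0,0],[-0.12,-0.001,-0.005,0,0,0],[-0.12,-0.001,0,0,0,0],[-0.12,-0.001,0.004,0,0,0],[-0.12,-0.001,0.008,0,0,0],[-0.12,-0.001,0.009,0,0,0],[-0.12,-0.001,0.009,0,0,0]],
])

```text
time: 4.25
tool_pos: [417.4, 160.0, 70.9]
tcp_rot: [180.0, -0.0, 75.8]
ft_force: [-1.7, -2.5, 4.4]
finger_gap: 0.1
```

Request:
move_arm([
  [[0,0,0.001,0,0,0],[0,0,0.002,0,0,0],[0,0,0.003,0,0,0],[0,0,0.003,0,0,0]],
])

```text
time: 4.65
tool_pos: [417.7, 160.0, 69.7]
tcp_rot: [179.9, -0.0, 75.8]
ft_force: [-12.7, -5.4, 24.4]
finger_gap: -0.4
```

Request:
move_arm([
  [[0,0,-0.006,0,0,0],[0,0,-0.03,0,0,0],[-0.01,0.002,-0.07,0,0,0],[-0.045,0.011,-0.1,0,0,2],[-0.09,0.023,-0.125,0,0,4],[-0.135,0.034,-0.15,0,0,6],[-0.18,0.045,-0.153,0,0,8],[-0.225,0.057,-0.153,0,0,10],[-0.27,0.068,-0.153,0,0,12],[-0.315,0.08,-0.153,0,0,14],[-0.36,0.091,-0.153,0,0,14],[-0.405,0.102,-0.153,0,0,14],[-0.44,0.111,-0.153,0,0,14],[-0.465,0.118,-0.153,0,0,14],[-0.478,0.121,-0.153,0,0,14],[-0.483,0.122,-0.153,0,0,14],[-0.483,0.122,-0.153,0,0,14]],
], grip=1)

```text
time: 6.35
tool_pos: [417.1, -337.9, 220.1]
tcp_rot: [-180.0, -0.0, 61.8]
ft_force: [-1.1, -0.5, -0.3]
finger_gap: 85.3
```

Run:
```python
from bench import viewer,sensors
from h import *
W=viewer.snapshot("wrist");cv2.imwrite("pics/d_w.png",W["color"][:,:,::-1]);s=sensors.sense();print(s["time"],s["tool_pos"],s["tcp_rot"],s["finger_gap"],s["ft_force"])
np.savez("d_w.npz",**W)
T=viewer.snapshot("side");crop(T,180,165,260,225,8,"d_box.png")
```

```text
6.4 [ 417.21039719 -337.3877132   220.20425647] [-1.79985639e+02 -2.95742643e-02  6.18563392e+01] 85.29963620835302 [ 0.13792046  0.19010298 -0.27860454]
```

View pics/d_w.png

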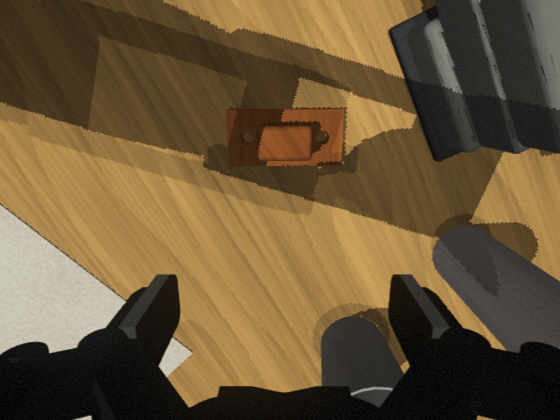

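View pics/d_box.png

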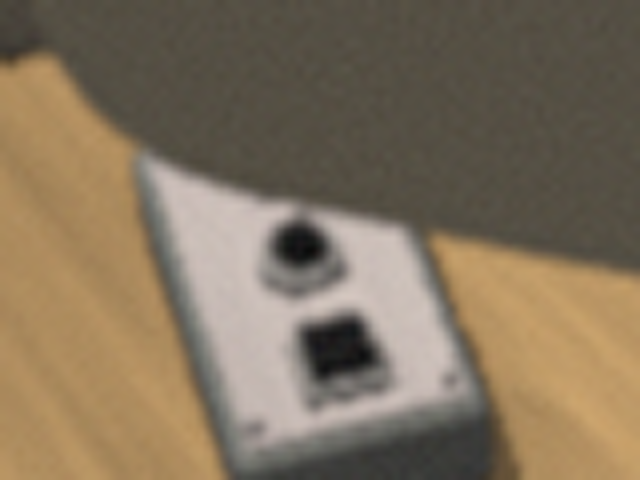

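The cap lies level in the image at about (286,137), rib at (286,142), holes at (248,137) and (322,136). The tin is at about (355,350) and the can at about (480,240).

Run:
```python
from h import *
W=dict(np.load("d_w.npz"))
hsv=cv2.cvtColor(W["color"],cv2.COLOR_RGB2HSV)
crop(W,210,90,370,190,5,"d_cap.png")
for z,n,p in [(26,"hL",(248,137)),(26,"hR",(322.5,136.5))]: print(n,onz(W,p,z))
print("corners z26",[onz(W,p,26).round(1).tolist() for p in [(227,109),(346,108),(344,166),(229,166)]])
```

```text
hL [ 409.64585364 -284.91845203   26.        ]
hR [ 468.81731466 -316.13651274   26.        ]
corners z26 [[405.5, -255.2, 26.0], [497.9, -303.8, 26.0], [474.4, -349.4, 26.0], [381.2, -299.4, 26.0]]
```

View pics/d_cap.png

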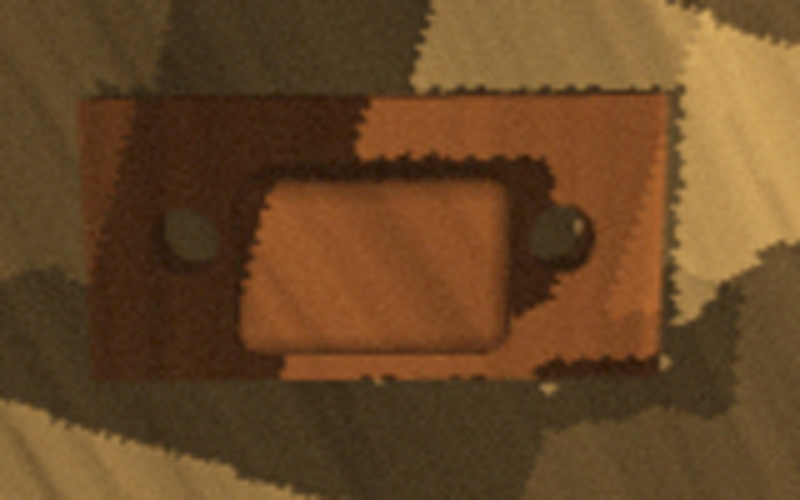

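Request:
move_arm([
  [[0.02,0.001,0.02,0,0,0],[0.042,0.002,0.05,0,0,0],[0.0425,0.0023,0.09,0,0,0],[0.0425,0.0023,0.13,0,0,0],[0.0425,0.0023,0.16,0,0,0],[0.0425,0.0023,0.175,0,0,0],[0.0425,0.0023,0.181,0,0,0],[0.0425,0.0023,0.182,0,0,0],[0.0425,0.0023,0.182,0,0,0]],
])

```text
time: 7.35
tool_pos: [440.2, -302.6, 40.0]
tcp_rot: [179.9, 0.0, 61.8]
ft_force: [-0.1, -0.2, 0.3]
finger_gap: 85.7
```

Run:
```python
from bench import viewer,sensors
from h import *
W=viewer.snapshot("wrist");cv2.imwrite("pics/e_w.png",W["color"][:,:,::-1]);s=sensors.sense();print(s["time"],s["tool_pos"],s["tcp_rot"],s["finger_gap"],s["ft_force"])
```

```text
7.4 [ 440.33213765 -302.81064873   40.24908081] [1.79823461e+02 3.65466721e-02 6.18320448e+01] 85.38933187953566 [ 0.12607327  0.23660541 -0.21199176]
```

View pics/e_w.png

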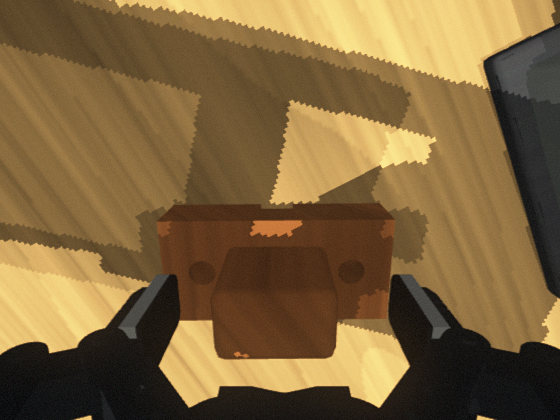

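Run:
```python
from bench import viewer,sensors
from h import *
from scipy.spatial.transform import Rotation as Ro
W=viewer.snapshot("wrist");s=sensors.sense()
Rt=Ro.from_euler("xyz",s["tcp_rot"],degrees=True).as_matrix()
for p,z in [((201.5,272),26),((351,271.5),26),((158,221),26),((395,221),26),((214,357),69),((337,357),69)]:
    X=onz(W,p,z);print(X.round(1),(Rt.T@(X-s["tool_pos"])).round(1))
print(s["tool_pos"],s["tcp_rot"])
```

```text
[ 408.  -284.9   26. ] [  0.6 -37.   14.1]
[ 468.1 -317.    26. ] [ 0.7 31.2 14.3]
[ 404.4 -255.1   26. ] [ 25.2 -54.2  14. ]
[ 495.4 -304.    26. ] [25.  49.  14.3]
[ 414.1 -300.8   69. ] [-10.6 -24.  -28.9]
[ 452.1 -321.3   69. ] [-10.7  19.2 -28.7]
[ 440.27996497 -302.86345129   40.20266692] [1.79822713e+02 3.70043632e-02 6.18252603e+01]
```

Request:
move_arm([
  [[0.0006,-0.0028,0.001,0,0,0],[0.0006,-0.0028,0.0015,0,0,0]],
])

```text
time: 7.65
tool_pos: [437.0, -300.2, 37.4]
tcp_rot: [179.9, 0.0, 61.8]
ft_force: [-0.2, -0.1, 0.2]
finger_gap: 85.2
```

Request:
move_arm([
  [[0,0,0,0,0,0],[0,0,0,0,0,0],[0,0,0,0,0,0],[0,0,0,0,0,0],[0,0,0,0,0,0],[0,0,0,0,0,0],[0,0,0,0,0,0],[0,0,0,0,0,0]],
], grip=0, newtons=80)

```text
time: 8.45
tool_pos: [437.2, -300.3, 37.1]
tcp_rot: [180.0, 0.0, 61.8]
ft_force: [0.1, -0.7, 4.4]
finger_gap: 43.2
```

Request:
move_arm([
  [[0,0,-0.005,0,0,0],[0,0,-0.02,0,0,0],[0,0,-0.05,0,0,0],[0,0,-0.09,0,0,0],[0,0,-0.13,0,0,0],[0.01,0.003,-0.17,0,0,0],[0.03,0.01,-0.21,0,0,-3],[0.06,0.02,-0.24,0,0,-6],[0.095,0.032,-0.265,0,0,-9],[0.13,0.044,-0.28,0,0,-12],[0.165,0.056,-0.29,0,0,-15],[0.2,0.067,-0.293,0,0,-18],[0.23,0.077,-0.293,0,0,-21],[0.255,0.086,-0.293,0,0,-23],[0.272,0.092,-0.293,0,0,-24.5],[0.281,0.095,-0.293,0,0,-25],[0.284,0.0955,-0.293,0,0,-25],[0.284,0.0955,-0.293,0,0,-25]],
])

```text
time: 10.25
tool_pos: [654.9, -94.9, 330.0]
tcp_rot: [-180.0, 0.0, 86.8]
ft_force: [-0.4, -0.4, -1.6]
finger_gap: 43.0
```

Run:
```python
from bench import viewer,sensors
from h import *
W=viewer.snapshot("wrist");cv2.imwrite("pics/f_w.png",W["color"][:,:,::-1]);s=sensors.sense();print(s["time"],s["tool_pos"],s["tcp_rot"],s["finger_gap"],s["ft_force"])
np.savez("f_w.npz",tp=s["tool_pos"],tr=s["tcp_rot"],**W)
```

```text
10.3 [654.70603229 -95.36625866 330.04790404] [-1.79987321e+02  1.68389076e-02  8.67688212e+01] 43.09902992022475 [ 0.27165195  0.31685574 -1.89689366]
```

View pics/f_w.png

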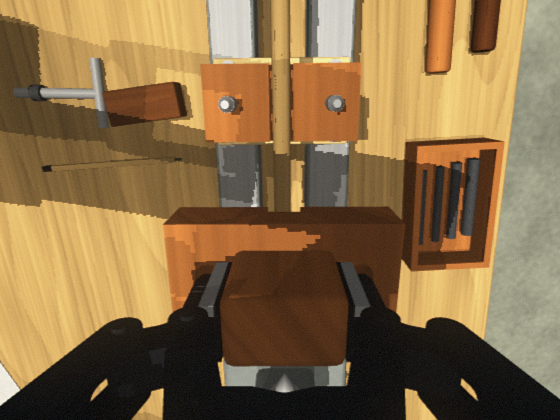

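The cap is held. The dowels show at about (227,104) and (337,103), and the cap's near bottom edge is at v≈208. I'll measure both in the tool frame.

Run:
```python
from h import *
W=dict(np.load("f_w.npz"))
crop(W,195,55,370,150,4.5,"f1.png");crop(W,155,195,415,325,3,"f2.png")
```

```text
(no output)
```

View pics/f1.png

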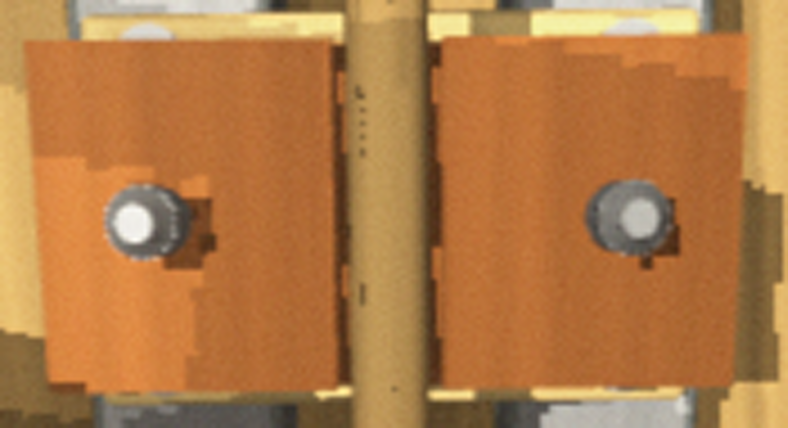

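View pics/f2.png

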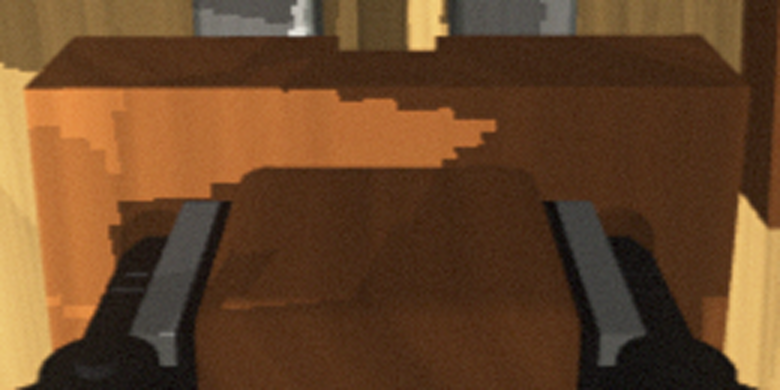

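Run:
```python
from h import *
from scipy.spatial.transform import Rotation as Ro
W=dict(np.load("f_w.npz"));tp=W["tp"];Rt=Ro.from_euler("xyz",W["tr"],degrees=True).as_matrix()
tool=lambda p,z:Rt.T@(onz(W,p,z)-tp)
zb=tp[2]-37.2
ps=[tool(p,z) for p,z in [((180,207.3),zb),((389.3,206.7),zb),((267.7,211.5),zb),((301,211.5),zb),((163.3,224.3),zb+26),((404,223.7),zb+26)]]
for a in ps: print(a.round(2))
dl,dr=tool((224.3,104.3),238),tool((337.2,103.2),238);print("dow",dl,dr,(dl+dr)/2,"sp",np.linalg.norm(dr-dl),"ang",np.degrees(np.arctan2(dr[0]-dl[0],dr[1]-dl[1])), Rt@((dl+dr)/2)+tp)
def ang(a,b): return np.degrees(np.arctan2(b[0]-a[0],b[1]-a[1]))
print(ang(ps[0],ps[1]),ang(ps[4],ps[5]),np.linalg.norm(ps[0]-ps[1]),np.linalg.norm(ps[4]-ps[5]))
# face corners of lower half z215 
c=[tool((195+u/4.5,55+v/4.5),215) for u,v in [(25,42),(747,36),(735,385),(48,390)]]
print("face",np.round(c,1).tolist(),np.mean(c,0))
```

```text
[ 24.55 -50.9   37.2 ]
[24.88 53.13 37.18]
[22.37 -7.33 37.2 ]
[22.37  9.28 37.19]
[ 24.77 -50.88  11.2 ]
[25.06 52.11 11.18]
dow [ 72.89839002 -35.14382881  92.03426277] [73.5469753  32.88564084 92.01901801] [73.22268266 -1.12909398 92.02664039] sp 68.03256306289073 ang 0.5462349329331911 [657.68406    -22.22219968 238.        ]
0.17792657456707645 0.15694602150363093 104.02207746835212 102.98658795284429
face [[97.3, -52.9, 115.0], [98.1, 50.4, 115.0], [48.8, 51.7, 115.0], [48.0, -52.7, 115.0]] [ 73.04434848  -0.87495236 115.02663812]
```

Request:
move_arm([
  [[0.02,0,0,0,0,-0.3],[0.045,-0.001,0.01,0,0,-0.3],[0.065,-0.002,0.03,0,0,-0.3],[0.0733,-0.002,0.042,0,0,-0.3],[0.0733,-0.002,0.048,0,0,-0.3],[0.0733,-0.002,0.048,0,0,-0.3],[0.0733,-0.002,0.048,0,0,-0.3]],
])

```text
time: 11.0
tool_pos: [657.4, -22.6, 282.5]
tcp_rot: [180.0, 0.0, 87.1]
ft_force: [0.3, -0.0, -1.7]
finger_gap: 43.6
```

Run:
```python
from bench import viewer,sensors
from h import *
W=viewer.snapshot("side");S=viewer.snapshot("wrist");s=sensors.sense();print(s["time"],s["tool_pos"],s["tcp_rot"],s["finger_gap"],s["ft_force"])
crop(W,280,120,380,210,7,"g_s.png");cv2.imwrite("pics/g_w.png",S["color"][:,:,::-1])
```

```text
11.1 [657.69265195 -22.52090013 283.01596935] [1.79902884e+02 1.72957839e-02 8.70591256e+01] 42.985854847084745 [-0.84663471  0.69653851 -1.53744042]
```

View pics/g_s.png

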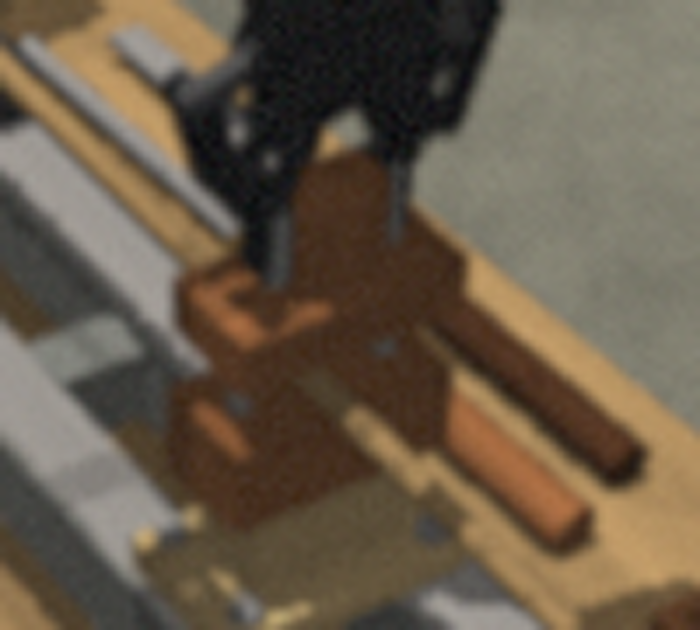

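View pics/g_w.png

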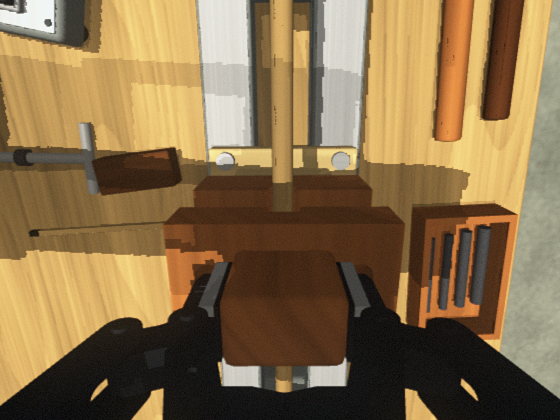

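Request:
move_arm([
  [[0,0,0.003,0,0,0],[0,0,0.006,0,0,0],[0,0,0.008,0,0,0],[0,0,0.01,0,0,0],[0,0,0.012,0,0,0],[0,0,0.014,0,0,0],[0,0,0.014,0,0,0]],
])

```text
time: 11.8
tool_pos: [657.1, -21.4, 267.3]
tcp_rot: [-180.0, -0.0, 87.1]
ft_force: [-0.0, 0.7, -1.6]
finger_gap: 43.7
```

Request:
move_arm([
  [[0,0,0.002,0,0,0],[0,0,0.004,0,0,0],[0,0,0.006,0,0,0],[0,0,0.008,0,0,0],[0,0,0.01,0,0,0],[0,0,0.01,0,0,0]],
])

```text
time: 12.4
tool_pos: [657.1, -21.5, 257.3]
tcp_rot: [-180.0, -0.0, 87.1]
ft_force: [0.4, -0.3, -0.8]
finger_gap: 43.0
```

Request:
move_arm([
  [[0,0,0.001,0,0,0],[0,0,0.002,0,0,0],[0,0,0.003,0,0,0],[0,0,0.004,0,0,0],[0,0,0.005,0,0,0],[0,0,0.006,0,0,0],[0,0,0.006,0,0,0]],
])

```text
time: 13.1
tool_pos: [657.3, -21.5, 252.2]
tcp_rot: [180.0, 0.0, 87.1]
ft_force: [-0.2, -0.2, 1.0]
finger_gap: 42.9
```

Request:
move_arm([
  [[0,0,0,0,0,0],[0,0,0.001,0,0,0],[0,0,0.002,0,0,0],[0,0,0.003,0,0,0],[0,0,0.003,0,0,0],[0,0,0.003,0,0,0]],
], newtons=110)

```text
time: 13.7
tool_pos: [657.5, -21.5, 252.2]
tcp_rot: [179.9, 0.0, 87.1]
ft_force: [-6.8, 1.0, 16.0]
finger_gap: 43.0
```

Request:
move_arm([
  [[0,0,0.001,0,0,0],[0,0,0.002,0,0,0],[0,0,0.002,0,0,0],[0,0,0.002,0,0,0],[0,0,0.002,0,0,0]],
])

```text
time: 14.2
tool_pos: [657.5, -21.5, 252.1]
tcp_rot: [179.8, 0.0, 87.1]
ft_force: [-11.2, 1.8, 25.9]
finger_gap: 43.1
```

Run:
```python
from bench import viewer,sensors
from h import *
W=viewer.snapshot("side");S=viewer.snapshot("wrist");T=viewer.snapshot("top");s=sensors.sense();print(s["time"],s["tool_pos"],s["tcp_rot"],s["finger_gap"],s["ft_force"])
crop(W,280,120,380,210,7,"i_s.png");cv2.imwrite("pics/i_w.png",S["color"][:,:,::-1]);cv2.imwrite("pics/i_t.png",T["color"][:,:,::-1])
```

```text
14.35 [657.51759137 -21.50572642 252.1733123 ] [1.79786933e+02 2.18229375e-02 8.71317983e+01] 42.91264089887441 [-10.42043081   0.74320307  24.81899912]
```

View pics/i_s.png

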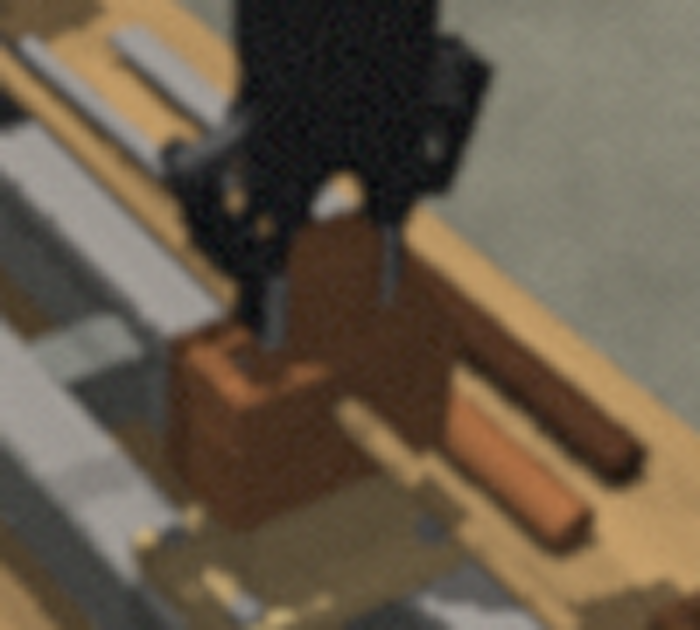

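View pics/i_w.png

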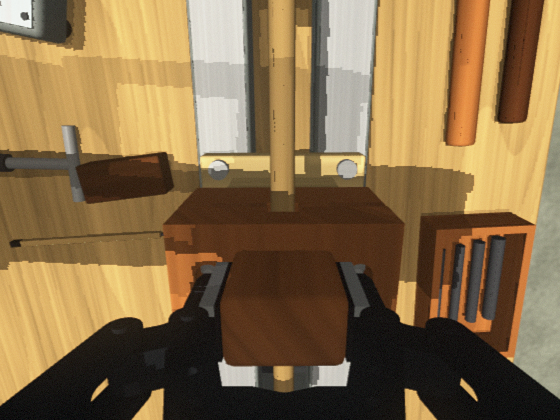

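View pics/i_t.png

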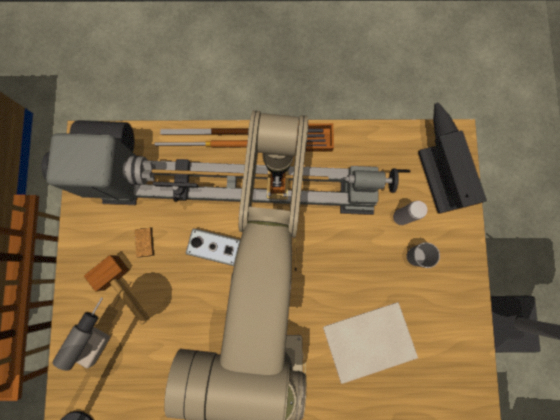

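Request:
move_arm([
  [[0,-0.0005,0.001,0,0,0],[0,-0.001,0.0018,0,0,0],[0,-0.001,0.0018,0,0,0],[0,-0.001,0.0018,0,0,0],[0,-0.001,0.0018,0,0,0],[0,-0.001,0.0018,0,0,0]],
])

```text
time: 14.95
tool_pos: [657.4, -21.5, 252.2]
tcp_rot: [179.6, 0.0, 87.1]
ft_force: [-9.7, 1.2, 31.5]
finger_gap: 43.1
```

Run:
```python
from bench import hand_in,sensors
s=sensors.sense();print(s["time"],s["tool_pos"],s["tcp_rot"],s["ft_force"],s["finger_gap"])
print(hand_in())
```

```text
14.95 [657.44964916 -21.48120218 252.23943183] [1.79603080e+02 2.68971290e-02 8.71342629e+01] [-9.69440311  1.24774311 31.47679978] 43.12202945034543
the job is handed in; nothing more can be done
None
```

The job was handed in at about 15 s of the 66 s allowed, with the gripper still holding the cap and pressing it down. I pressed the stop button to its end stop and let it come up, then pressed the spindle-lock button to its end stop. I stayed clear of the start button between them. Then I picked up the cap by its rib and lowered it over the rod onto both dowels.

**Last checks:**
- **Buttons:** the stop bottomed at a fingertip height of about 74 mm (19 N), and the lock at about 62 mm (24 N). Both heights match full travel.
- **Fit:** the cap slid down with almost no resistance until the tool reached 252.2 mm, the height worked out for a flush fit. It stayed there as the push rose to about 31 N, with a 110 N grip and no slipping. The side and wrist pictures show no gap between the halves.
- **Bystanders:** no contact with the other things showed up. In the last top view the arm hid the chuck key, most of the pencil and the offcut. The wrist view shows the key, offcut and pencil, and they look undisturbed.

**Disagreements:**
- **Position measurements:** the top and side cameras differed by up to 9 mm on the buttons, so I used the close wrist views instead.
- **Sideways load:** about 10 N of sideways force remains on the dowels. Moving the tool sideways by 1 mm barely reduced it.
- **Tool tilt:** the tool is tilted about 0.4 degrees under the load.

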